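Set the focus chart and hold a camera lens barrel in the V-block

TASK

The camera lens barrel is due for its focus check: stand the wide test chart fully home in the slot of the bench's chart holder, printed side towards the V-block, and let it go. Then lay the barrel from the tray centrally in the V-block with its glass facing the chart, gripped by its sides at the middle, and hold it pressed down onto both flanks of the V with a gentle, steady push of about 15 newtons. Finish while still gripping and pressing it; leave the small chart and everything else where it is.

Things in the scene. Friction and masses are not known exactly. Their poses are not given: they have to be found in the camera images.
- bench: focus-check bench, fixed: aluminium base plate 270 x 80 x 12 mm (x -78 to 192 mm) with a steel V-block and a chart holder. Origin on the table under the V-block's middle; z up, x along the V towards the chart holder. The V-block is 60 mm wide, its middle cut away: a 60 mm gap for the fingers, floor 24 mm above the table, between two V lands (x 30 to 54 and -54 to -30 mm), tops 62 mm above the table
- v_seat (a point): point on the bench (axes as the bench's) where the middle of the barrel's axis lies when the barrel is properly seated: 64 mm above the table, over the bench's origin
- v_left: the V's two flanks on the bench's +y side, one on each land: rigid ground steel, sloping at 45 degrees (the V opens upward at 90 degrees, its groove bottom is 41.4 mm above the table); origin and axes as the bench's
- v_right: the two ground flanks of the V on the bench's -y side, likewise
- slot (a point): middle of the floor of the chart holder's slot (axes as the bench's), 150 mm from the bench's origin along x, 18 mm above the table. The holder is an aluminium block 34 mm (x) x 75 mm (y), top 46 mm above the table; the slot is 6.6 mm wide (x), 53 mm long (y), 28 mm deep, with a 3 mm chamfer along both long edges
- rack: black plastic storage rack, fixed, 44 mm (x) x 150 mm (y) x 34 mm high, origin at the centre of its underside, with two such slots at y = -40 and +40 mm (6.6 x 53 mm, 28 mm deep, floor 6 mm above the table)
- chart: the wide test chart, loose, about 0.09 kg: aluminium plate 5 mm thick (x), 50 mm wide (y), 80 mm high, upright in one of the rack's slots; origin at the middle of its lower edge, z up. A black grip bar 12 mm thick (x), 40 mm long (y), 16 mm high caps it, 78 to 94 mm above the origin. Chequer print on its +x face, bare metal on the -x face
- chart_grip (a point): centre of the chart's grip bar, 86 mm above the chart's origin
- chart_front (a point): point in the air 30 mm in front of the chart's print (30 mm along the chart's +x, 57 mm above its origin)
- small_chart: bystander: the other, narrower chart (32 mm wide, 68 mm high plus 8 mm of grip bar, printed with lines) in the rack's other slot, to be left there; origin and axes as for the wide chart
- tray: fixed steel instrument tray 200 (x) x 120 mm, walls 15 mm high, 3 mm thick, floor 3 mm thick, origin at the centre of its underside. Two black brackets stand across it at x = -42 and +42 mm (10 mm thick, 52 mm wide), each with a notch 36 mm wide, its floor 24 mm and its tips 36 mm above the table; the barrel lies in the notches along x
- barrel: camera lens barrel, loose, about 0.24 kg: steel cylinder 32 mm in diameter, 120 mm long, origin at the middle of its axis, x along the axis towards the lens glass; any roll about x. A dark knurled ring, flush, is round its middle; a black socket stub, 16 mm in diameter, sticks 18 mm out of its rear end. Starts level in the tray, its axis 40 mm above the table
- lens_front (a point): centre of the barrel's front face with the lens glass, 60 mm from the origin along +x
- lens_rear (a point): centre of the barrel's rear face, at the foot of the socket stub, 60 mm from the origin along -x
- wipes_tub: bystander: white tub of wipes, 100 mm in diameter, 163 mm high, origin at the centre of its underside
- sanitiser: bystander: pale blue-green pump bottle of hand gel, 60 mm in diameter, 170 mm high, origin at the centre of its underside
- grasper: bystander: long surgical grasper with blue ring handles lying on the table, 10 mm thick, about 390 mm long (y) and 120 mm wide at the handles, origin near its middle
There are look-alikes about, which are no part of the job. What is shaped like the chart but red is not meant.

How it is judged:
By the outcome, as a careful person would: the job done as asked, in the order asked, and still so for the second after the job is handed in, while the arm keeps its last pose, push and grip.
It also fails if it takes over 61 s, if anything falls off the work surface, if the arm or the gripper's body presses on something with over 40 N, if the wrist force passes 120 N, or if a joint passes its speed limit or range.

ROBOT

A 6-joint arm with a two-finger parallel gripper is mounted at the origin on the work surface. World frame = base frame: x ahead of the robot, y to its left, z up, the work surface at z = 0. Lengths are in m, angles in rad, forces in N, time in s.
With the tool pointing down it reaches from about 0.4 to 0.825 m from the base axis. Payload 7 kg.
Tool frame: the origin (TCP) lies at the very end of the fingers, on their centre line; the grasp point (between the pads) lies 19 mm behind it (arm.pinch_z is the z of the grasp point in the tool frame, in m); z points along the fingers, y is the direction in which the jaws open and shut (so a half turn about z gives the same grasp; the last joint's range is limited). The gripper opens to 88 mm and grips with 3 to 60 N. Pads are 19 mm wide; open, the fingers measure 130 mm over their backs; the gripper's body (78 mm by 193 mm) begins 47 mm behind the grasp point.
Start: joints at [1.635, 0.359, 0.012, 0, -1.224, -0.288], TCP at [0.15, 0.658, 0.227] pointing down, gripper open.
Joint ranges: [-3.07, 3.07], [-1.43, 2.12], [-1.02, 1.25], [-3.03, 1.67], [-3.05, -0], [-3.03, 3.03]. Speed limits (rad/s): [2.39, 2.39, 3.01, 3.14, 3.14, 3.14].

INTERFACE

Orientations are given as [roll, pitch, yaw] about the fixed x, y, z axes, in that order (R = Rz(yaw) Ry(pitch) Rx(roll)).
In Python, from station import arm gives the robot as it stands.
- The arm moves only by the tool drive_tool, never from a script. Its argument "targets" is a list of rows, each a list of 6 numbers: the shift along the world's x, y, z in units of 0.04 m (1.0 is 0.04 m), then the turn, a rotation vector about the world's x, y, z in units of 6 degrees (1.0 is 6 degrees). In form: [[x, y, z, wx, wy, wz], ...]. A call has 1 to 5 rows; each row shifts and turns the commanded pose from where the row before left it; what a row does not reach is not made up. A row lasts 1/8 s, in which the tool goes at most 62.5 mm and 10.7 degrees, less where a joint would pass 70% of its speed; a pose out of reach is approached as far as the arm can. A call with a number of a shift or a turn outside -1 to 1 is refused whole. A call with a gripper value outside its range is refused whole. "claw" is the opening, from 0 (shut) to 1 (fully open), set as the call begins (left out, the last holds). The fingers move at their own pace and stop on an object; "newtons" is the grip in N (left out, the last holds). Time passes only in rows, so rows that do not move let the fingers close. It gives the time, the measured TCP pose, the force and the opening at its end, in the units of the state.
- arm.get_state(): the state, without advancing time (a new reading comes with each control period).
- arm.grab_frame(name): name is "side" or "top"; returns (picture, depth): 400x640x3 uint8, red, green, blue; 400x640 float32, m along the optical axis (not along the pixel's ray), 0 where there is no reading.
- arm.get_calibration(name): a dict with "mtx" (3x3 intrinsics, pixels), "origin" and "rotation" of the camera in the world. Camera axes: x right, y up, looking along -z (the intrinsics and any distortion apply to the point x, -y, -z); pixel columns grow to the right and rows downward; lengths in m; the calibration is good to about 2 mm. A picture is of the moment at which its call begins. get_calibration takes no time and is no camera call.
- arm.job_done(): hands the job in, once; it reports no verdict.
Trained networks look in the newest picture that a camera, given by its name, has taken for a name from the list of things; names that differ only in an ending like _2 or _b are one class to them, and where a whole thing is asked for, a point or a joint stands for the part that bears it (a point fixed in the world has none). Each returns a list of dicts, best first, with "score" (0 to 1); they miss things now and then, are a little off and sometimes report something else, mostly with a low value. They report only what shows in the picture. A call takes as long as a camera call. They do not tell look-alikes from the thing itself.
- arm.search_frame(target, camera): "point" ([x, y, z] in m, in the coordinates of the camera as it stood for that picture, good to about 4 mm: the middle of the surface that is visible of it).
- arm.cut_out(target, camera): "pixels" (400x640 bool, what is visible of it).
- arm.landmark_of(target, camera): "point" ([x, y, z] in m, in the coordinates of the camera as it stood for that picture, good to about 4 mm: a listed point, or the origin of a listed thing).
The state is a dict: "t": time; "q": joint angles; "qd": joint speeds; "joint_efforts": joint torques, N m; "eef_pos": TCP position; "ee_rot": TCP orientation; "force": force on the tool from outside, world axes, zero at the start; "moment": the same for the moment, N m; "width": finger opening in m.
Only numpy, scipy, OpenCV 4.12 (cv2) and the standard library are available. Lean on these libraries where they do the work, as an engineer would, in place of code of your own. Each camera call takes 0.05 s, during which the arm holds its last target. There are 200 camera calls.

## Working session

There is one attempt and no reset: what is moved stays moved. The work goes in short steps, Python scripts to look and compute and a tool call to move; the robot and the scene stay as the last step left them, time stands still between calls to the robot, and variables do not carry over. Pictures are saved under pics/ and viewed, about 8 in all and at most 12, crops included, and the job is handed in when it is done.

Besides the shell and the picture viewer there is one more tool, called after ">>>" as name(argument=value, ...) on one line, values as JSON. drive_tool: Moves the arm, as the interface text tells. Shifts and turns lie within -1 to 1; 1 stands for 0.04 m of shift or 6 degrees of turn. Its arguments: {"type":"object","properties":{"targets":{"type":"array"},"claw":{"type":"number"},"newtons":{"type":"number"}},"required":["targets"]}

```bash
mkdir -p pics; ls; cat > h.py <<'E'
import numpy as np, cv2
from station import arm
def grab(n,f=None):
    p,d=arm.grab_frame(n)
    if f: cv2.imwrite('pics/'+f,p[:,:,::-1])
    return p,d
def w(n,pt):
    c=arm.get_calibration(n); return np.array(c['origin'])+np.array(c['rotation'])@np.array(pt)
def cloud(n,d):
    c=arm.get_calibration(n);K=np.array(c['mtx']);v,u=np.mgrid[:400,:640]
    P=np.stack([(u-K[0,2])/K[0,0]*d,-(v-K[1,2])/K[1,1]*d,-d],-1)
    return P@np.array(c['rotation']).T+np.array(c['origin'])
E
python3 - <<'E'
from h import *
np.set_printoptions(precision=4,suppress=True)
for n in('side','top'):
    p,d=grab(n,n+'0.png'); c=arm.get_calibration(n);print(n,c)
    np.savez(n+'0.npz',p=p,d=d)
    for t in ['bench','v_seat','slot','rack','chart','chart_grip','chart_front','small_chart','tray','barrel','lens_front','lens_rear']:
        print(t,[(round(r['score'],2),w(n,r['point']).round(4)) for r in arm.landmark_of(t,n)[:3]])
print(arm.get_state())
E
```

```text
pics
side {'mtx': array([[423.837 ,   0.    , 319.0779],
       [  0.    , 423.837 , 196.1904],
       [  0.    ,   0.    ,   1.    ]]), 'origin': array([-0.1193, -0.7728,  0.6997]), 'rotation': array([ 1.0369,  0.0134, -0.7318])}
bench [(0.62, array([0.8653, 0.2118, 1.6843]))]
v_seat [(0.56, array([0.8391, 0.1856, 1.6581])), (0.52, array([0.7108, 0.0573, 1.5298]))]
slot [(0.74, array([0.6784, 0.0249, 1.4973])), (0.35, array([0.8409, 0.1873, 1.6598]))]
rack [(0.9, array([0.7624, 0.1089, 1.5814]))]
chart [(0.76, array([0.7499, 0.0963, 1.5688])), (0.69, array([ 0.6296, -0.0239,  1.4486]))]
chart_grip [(0.83, array([ 0.604 , -0.0495,  1.4229])), (0.76, array([0.71  , 0.0564, 1.5289])), (0.64, array([0.709 , 0.0554, 1.5279]))]
chart_front []
small_chart [(0.83, array([0.7787, 0.1252, 1.5977]))]
tray [(0.83, array([0.6586, 0.0051, 1.4776])), (0.32, array([0.7632, 0.1096, 1.5821]))]
barrel [(0.81, array([ 0.6339, -0.0196,  1.4529])), (0.2, array([0.7155, 0.062 , 1.5344]))]
lens_front [(0.8, array([ 0.5571, -0.0964,  1.376 ]))]
lens_rear [(0.89, array([0.7103, 0.0568, 1.5293]))]
top {'mtx':
[... 682 characters left out ...]
 2.0473, 3.3461])), (0.36, array([2.4105, 1.967 , 3.2659]))]
barrel [(0.61, array([2.4255, 1.9819, 3.2808]))]
lens_front [(0.94, array([2.4177, 1.9741, 3.273 ])), (0.16, array([2.485 , 2.0414, 3.3403]))]
lens_rear [(0.79, array([2.4351, 1.9916, 3.2904]))]
{'t': 1.3, 'q': array([ 1.6351,  0.3586,  0.0119,  0.    , -1.2241, -0.2881]), 'qd': array([ 0.0011,  0.0013,  0.0013,  0.0001,  0.0021, -0.0007]), 'joint_efforts': array([  0.0002, -58.2388,  29.3279,   7.0019,   0.0123,  -0.    ]), 'eef_pos': array([0.1498, 0.6581, 0.2266]), 'ee_rot': array([ 3.1416, -0.    , -0.2238]), 'force': array([-0.072 , -0.2215, -0.6016]), 'moment': array([ 0.0057, -0.0253,  0.0123]), 'width': 0.08758109369474783}
```

```bash
sed -i 's/^from station import arm/from station import arm\nfrom scipy.spatial.transform import Rotation as Ro\ndef RR(c): return Ro.from_euler("xyz",c["rotation"]).as_matrix()/; s/np.array(c\[.rotation.\])/RR(c)/' h.py
python3 - <<'E'
from h import *
for n in('side','top'):
    p,d=grab(n); np.savez(n+'0.npz',p=p,d=d)
    for t in ['bench','v_seat','slot','rack','chart','chart_grip','chart_front','small_chart','tray','barrel','lens_front','lens_rear']:
        print(t,[(round(r['score'],2),w(n,r['point']).round(3).tolist()) for r in arm.landmark_of(t,n)[:3]])
E
```

```text
bench [(0.85, [0.62, -0.032, -0.003]), (0.5, [0.595, 0.514, 0.005]), (0.46, [0.511, -0.506, 0.003])]
v_seat [(0.76, [0.618, -0.035, 0.063]), (0.55, [0.484, -0.224, 0.09]), (0.28, [0.501, 0.251, 0.001])]
slot [(0.63, [0.47, -0.041, 0.02])]
rack [(0.75, [0.492, -0.268, 0.002]), (0.32, [0.43, 0.261, 0.046])]
chart [(0.84, [0.392, -0.215, 0.004]), (0.62, [0.493, -0.228, 0.008])]
chart_grip [(0.8, [0.395, -0.215, 0.087]), (0.66, [0.487, -0.224, 0.091])]
chart_front [(0.7, [0.386, -0.252, 0.054]), (0.56, [0.52, -0.219, 0.065])]
small_chart [(0.7, [0.491, -0.23, 0.006]), (0.55, [0.502, -0.306, 0.0]), (0.44, [0.52, -0.222, 0.065])]
tray [(0.63, [0.497, 0.25, -0.0]), (0.55, [0.619, -0.034, 0.064])]
barrel [(0.6, [0.493, 0.255, 0.041])]
lens_front [(0.78, [0.433, 0.263, 0.048])]
lens_rear [(0.63, [0.552, 0.235, 0.041])]
bench [(0.74, [0.619, -0.034, -0.003])]
v_seat [(0.7, [0.618, -0.032, 0.065]), (0.51, [0.495, 0.252, 0.035])]
slot [(0.75, [0.466, -0.042, 0.022])]
rack [(0.97, [0.493, -0.265, -0.001]), (0.39, [0.619, -0.034, 0.067])]
chart [(0.63, [0.787, 0.034, -0.004]), (0.58, [0.488, -0.224, 0.004]), (0.55, [0.513, -0.502, 0.001])]
chart_grip [(0.66, [0.399, -0.218, 0.085]), (0.51, [0.482, -0.227, 0.088])]
chart_front [(0.47, [0.388, -0.251, 0.053]), (0.38, [0.517, -0.225, 0.061])]
small_chart [(0.37, [0.499, -0.311, 0.005])]
tray [(0.56, [0.501, 0.251, -0.002])]
barrel [(0.63, [0.492, 0.252, 0.039]), (0.26, [0.786, 0.033, -0.002])]
lens_front [(0.62, [0.435, 0.26, 0.037])]
lens_rear [(0.87, [0.556, 0.237, 0.039])]
```

View pics/side0.png

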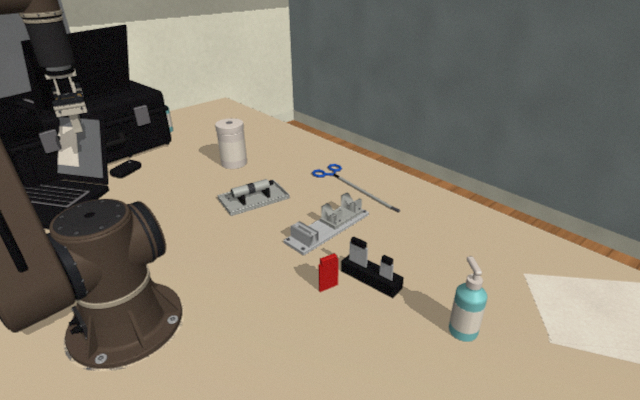

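View pics/top0.png

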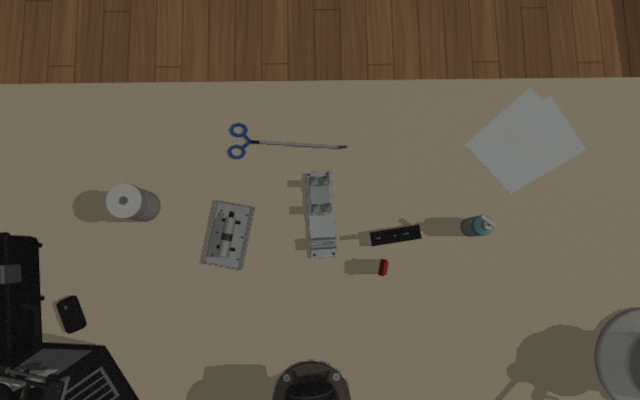

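```bash
python3 - <<'E'
from h import *
S=np.load('side0.npz');T=np.load('top0.npz')
a=cv2.resize(S['p'][225:300,280:410],None,fx=6,fy=6,interpolation=cv2.INTER_CUBIC)[:,:780]
b=cv2.resize(T['p'][160:280,300:430],None,fx=4,fy=4,interpolation=cv2.INTER_CUBIC)
cv2.imwrite('pics/side1.png',a[:,:,::-1]);cv2.imwrite('pics/top1.png',b[:,:,::-1])
def rect(n,D,box,nm):
    P=cloud(n,D['d']).reshape(-1,3);m=np.all((P>box[0])&(P<box[1]),1)
    Q=P[m]; r=cv2.minAreaRect((Q[:,:2]*1000).astype(np.float32))
    print(n,nm,len(Q),Q.mean(0).round(4),'zstd',Q[:,2].std().round(4),np.round(r[0],1),np.round(r[1],1),round(r[2],1))
for n,D in(('top',T),('side',S)):
    rect(n,D,([.42,-.10,.040],[.52,.02,.055]),'holder top')
    rect(n,D,([.53,-.1,.052],[.7,.05,.075]),'V lands')
    rect(n,D,([.4,-.12,.007],[.75,.05,.02]),'base')
    rect(n,D,([.44,-.36,.028],[.55,-.17,.040]),'rack top')
    rect(n,D,([.44,-.27,.085],[.55,-.17,.115]),'wide grip')
    rect(n,D,([.42,.18,.045],[.58,.33,.07]),'barrel top')
    rect(n,D,([.36,.12,.009],[.62,.38,.02]),'tray')
L={}
for i in range(6):
  for n in('side','top'):
    grab(n)
    for t in ['slot','v_seat','chart_grip'] if i else ['slot','v_seat','chart_grip','lens_front','lens_rear','rack']:
        for r in arm.landmark_of(t,n):
            q=w(n,r['point'])
            ref={'slot':(.468,-.042),'v_seat':(.618,-.033),'chart_grip':(.486,-.225),'lens_front':(.434,.262),'lens_rear':(.555,.236),'rack':(.492,-.266)}[t]
            if np.hypot(*(q[:2]-ref))<.03: L.setdefault((n,t),[]).append(q)
for k,v in L.items(): print(k,len(v),np.mean(v,0).round(4),np.std(v,0).round(4))
print(arm.get_state()['t'])
E
```

```text
top holder top 234 [ 0.4712 -0.0425  0.0449] zstd 0.0024 [470.9 -41.8] [33.8 74.6] 3.0
top V lands 200 [ 0.62   -0.0339  0.059 ] zstd 0.0033 [620.9 -33.2] [107.8  59.2] 2.9
top base 1165 [ 0.5469 -0.0365  0.0119] zstd 0.0028 [565.9 -44.4] [274.9 151.6] 10.6
top rack top 561 [ 0.4927 -0.264   0.0331] zstd 0.0025 [ 493.  -265.3] [ 44.  151.5] 8.0
top wide grip 61 [ 0.4872 -0.2244  0.0977] zstd 0.0034 [ 487.2 -225. ] [11.4 48.2] 8.5
top barrel top 396 [0.498  0.2497 0.0521] zstd 0.0035 [503.7 249.2] [ 30.5 137.6] 78.9
top tray 248 [0.5009 0.2527 0.0133] zstd 0.0025 [503.5 252.1] [126.  200.1] 79.2
side holder top 233 [ 0.4674 -0.0474  0.0448] zstd 0.0019 [468.5 -44.4] [37.1 78.9] 1.5
side V lands 187 [ 0.6141 -0.0366  0.0585] zstd 0.0033 [617.8 -36.5] [111.1  63.1] 4.1
side base 841 [ 0.5262 -0.0553  0.0122] zstd 0.0026 [561.4 -41. ] [273.9  83.4] 3.5
side rack top 697 [ 0.4861 -0.2766  0.0332] zstd 0.0022 [ 490.7 -266.6] [ 49.  152.8] 8.6
side wide grip 124 [ 0.4828 -0.2312  0.095 ] zstd 0.0048 [ 484.4 -228.8] [14.9 50.7] 8.2
side barrel top 236 [0.4903 0.2424 0.0517] zstd 0.0034 [499.
[... 186 characters left out ...]
 'v_seat') 6 [ 0.6189 -0.0335  0.0625] [0.0012 0.0017 0.0013]
('side', 'chart_grip') 6 [ 0.4866 -0.224   0.0936] [0.0012 0.001  0.0018]
('side', 'lens_front') 1 [0.4312 0.2616 0.0467] [0. 0. 0.]
('side', 'lens_rear') 1 [0.5546 0.239  0.0409] [0. 0. 0.]
('side', 'rack') 1 [ 4.870e-01 -2.683e-01  4.000e-04] [0. 0. 0.]
('top', 'slot') 6 [ 0.4673 -0.0398  0.0217] [0.0009 0.0017 0.0013]
('top', 'v_seat') 6 [ 0.6171 -0.0333  0.0657] [0.0014 0.0007 0.0013]
('top', 'chart_grip') 6 [ 0.4852 -0.225   0.0906] [0.0013 0.0011 0.0009]
('top', 'lens_front') 1 [0.4356 0.259  0.0352] [0. 0. 0.]
('top', 'lens_rear') 1 [0.5551 0.2378 0.0393] [0. 0. 0.]
('top', 'rack') 1 [ 0.491  -0.2645 -0.0016] [0. 0. 0.]
5.3
```

View pics/side1.png

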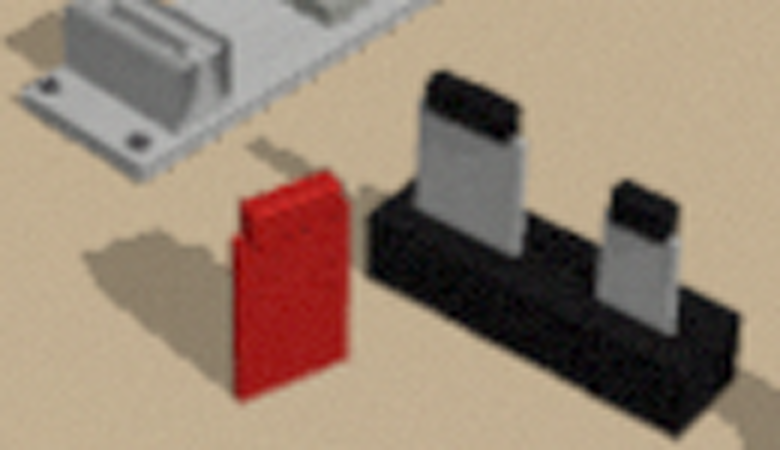

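View pics/top1.png

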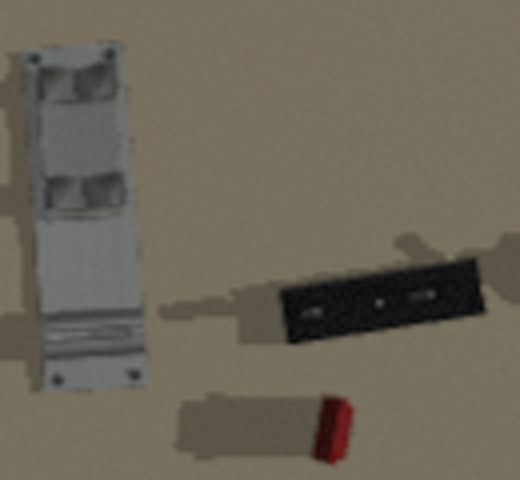

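>>> drive_tool(targets=[[0.9, -0.95, 0, 0, 0, -0.5], [0.9, -0.95, 0, 0, 0, -0.5], [0.9, -0.95, 0, 0, 0, -0.5], [0.9, -0.95, 0, 0, 0, -0.5], [0.9, -0.95, 0, 0, 0, -0.5]], claw=0.5)

```text
t: 5.92
eef_pos: [0.3308, 0.4669, 0.2268]
ee_rot: [-3.141, -0.0, -0.487]
force: [1.4, 0.4, 0.3]
width: 0.0457
```

>>> drive_tool(targets=[[0.9, -0.95, 0, 0, 0, -0.5], [0.9, -0.95, 0, 0, 0, -0.5], [0.9, -0.95, 0, 0, 0, -0.5], [0.9, -0.95, 0, 0, 0, -0.5], [0.9, -0.95, 0, 0, 0, -0.5]])

```text
t: 6.55
eef_pos: [0.5109, 0.2769, 0.2269]
ee_rot: [-3.141, -0.0, -0.749]
force: [1.4, 0.5, -0.6]
width: 0.0441
```

>>> drive_tool(targets=[[0.2, -0.95, 0, 0, 0, -0.5], [0.2, -0.95, 0, 0, 0, -0.5], [0.2, -0.95, 0, 0, 0, -0.5], [0.2, -0.95, 0, 0, 0, -0.5], [0.2, -0.95, 0, 0, 0, -0.5]])

```text
t: 7.18
eef_pos: [0.55, 0.0869, 0.2268]
ee_rot: [-3.141, -0.0, -1.011]
force: [1.0, 0.9, -0.3]
width: 0.0433
```

>>> drive_tool(targets=[[-0.2, -0.95, 0, 0, 0, -0.5], [-0.2, -0.95, 0, 0, 0, -0.5], [-0.2, -0.95, 0, 0, 0, -0.5], [-0.2, -0.95, 0, 0, 0, -0.5], [-0.2, -0.95, 0, 0, 0, -0.5]])

```text
t: 7.8
eef_pos: [0.5095, -0.103, 0.2268]
ee_rot: [-3.141, -0.0, -1.273]
force: [0.7, 0.5, 0.8]
width: 0.0438
```

>>> drive_tool(targets=[[-0.15, -0.77, 0, 0, 0, -0.38], [-0.15, -0.77, 0, 0, 0, -0.38], [-0.15, -0.77, -0.2, 0, 0, -0.38], [-0.14, -0.75, -0.2, 0, 0, -0.37], [0, 0, -0.45, 0, 0, 0]])

```text
t: 8.43
eef_pos: [0.4862, -0.226, 0.1929]
ee_rot: [-3.14, -0.001, -1.432]
force: [-0.8, 0.1, -0.3]
width: 0.044
```

>>> drive_tool(targets=[[0, 0, -0.7, 0, 0, 0], [0, 0, -0.8, 0, 0, 0], [0, 0, -0.8, 0, 0, 0], [0, 0, -0.5, 0, 0, 0], [0, 0, -0.2, 0, 0, 0]])

```text
t: 9.05
eef_pos: [0.4857, -0.2242, 0.0715]
ee_rot: [3.14, 0.0, -1.429]
force: [-0.4, 0.1, 0.6]
width: 0.0436
```

>>> drive_tool(targets=[[0, 0, 0, 0, 0, 0], [0, 0, 0, 0, 0, 0], [0, 0, 0, 0, 0, 0], [0, 0, 0, 0, 0, 0]], claw=0, newtons=15)

```text
t: 9.55
eef_pos: [0.4865, -0.2243, 0.0732]
ee_rot: [-3.141, -0.0, -1.429]
force: [-0.8, 0.6, 2.2]
width: 0.0115
```

>>> drive_tool(targets=[[0, 0, 0.3, 0, 0, 0], [0, 0, 0.5, 0, 0, 0], [0, 0, 0.6, 0, 0, 0], [0, 0, 0.4, 0, 0, 0], [0, 0, 0.2, 0, 0, 0]], newtons=40)

```text
t: 10.18
eef_pos: [0.4865, -0.2243, 0.1538]
ee_rot: [-3.14, -0.0, -1.429]
force: [0.0, 0.2, -0.5]
width: 0.0119
```

>>> drive_tool(targets=[[-0.08, 0.6, 0, 0, 0, -0.17], [-0.09, 1, 0, 0, 0, -0.17], [-0.09, 1, 0, 0, 0, -0.17], [-0.09, 1, 0, 0, 0, -0.16], [-0.09, 0.96, 0, 0, 0, -0.16]])

```text
t: 10.8
eef_pos: [0.468, -0.0407, 0.1523]
ee_rot: [3.141, -0.0, -1.517]
force: [1.3, -0.3, -0.5]
width: 0.0116
```

>>> drive_tool(targets=[[0, 0, 0, 0, 0, 0], [0, 0, 0, 0, 0, 0]])

```text
t: 11.05
eef_pos: [0.4684, -0.0419, 0.1524]
ee_rot: [3.141, -0.0, -1.515]
force: [-0.1, 0.1, -0.4]
width: 0.0117
```

```bash
cat > m.py <<'E'
from h import *
import sys
refs={'slot':(.469,-.042),'chart':(.469,-.042),'chart_grip':(.469,-.042),'v_seat':(.619,-.033)}
L={}
for i in range(int(sys.argv[1])):
  for n in('side','top'):
    p,d=grab(n,f'{n}_{sys.argv[2]}.png')
    for t in ['slot','chart','chart_grip']:
        for r in arm.landmark_of(t,n):
            q=w(n,r['point'])
            if np.hypot(*(q[:2]-refs[t]))<.03: L.setdefault((n,t),[]).append(q)
for k,v in L.items(): print(k,len(v),np.mean(v,0).round(4),np.std(v,0).round(4))
for n in('side','top'):
    p,d=arm.grab_frame(n);P=cloud(n,d).reshape(-1,3)
    np.savez(f'{n}_{sys.argv[2]}.npz',p=p,d=d)
    for lo,hi in(((.43,-.09,.090),(.51,0,.150)),((.43,-.09,.04),(.51,.01,.052))):
        Q=P[np.all((P>lo)&(P<hi),1)]; r=cv2.minAreaRect((Q[:,:2]*1000).astype(np.float32))
        print(n,len(Q),Q.mean(0).round(4),np.round(r[0],1),np.round(r[1],1),round(r[2],1))
s=arm.get_state();print(s['t'],s['eef_pos'],s['ee_rot'],s['force'],s['width'])
a=cv2.imread(f'pics/side_{sys.argv[2]}.png')[150:275,240:400]
cv2.imwrite(f'pics/crop_{sys.argv[2]}.png',cv2.resize(a,None,fx=4,fy=4,interpolation=cv2.INTER_CUBIC))
E
python3 m.py 4 A
```

```text
('side', 'slot') 4 [ 0.4689 -0.0439  0.0202] [0.0006 0.0009 0.0007]
('side', 'chart') 5 [ 0.4726 -0.0442  0.0752] [0.0026 0.0011 0.0278]
('side', 'chart_grip') 4 [ 0.4692 -0.0422  0.1718] [0.0014 0.0015 0.0008]
side 263 [ 0.4658 -0.0498  0.1193] [466.  -46.4] [ 8.2 53.4] 5.6
side 229 [ 0.468  -0.0471  0.0449] [469.5 -44.5] [37.  79.3] 3.7
top 0 [nan nan nan] [0. 0.] [0. 0.] 0.0
top 0 [nan nan nan] [0. 0.] [0. 0.] 0.0
12.75 [ 0.46861414 -0.04187318  0.15255658] [ 3.14158283e+00  1.75247683e-06 -1.51609656e+00] [-0.11961981 -0.22785384 -0.50857713] 0.011491697477166598m.py:18: RuntimeWarning: Mean of empty slice.
  print(n,len(Q),Q.mean(0).round(4),np.round(r[0],1),np.round(r[1],1),round(r[2],1))
  ret = um.true_divide(
```

View pics/crop_A.png

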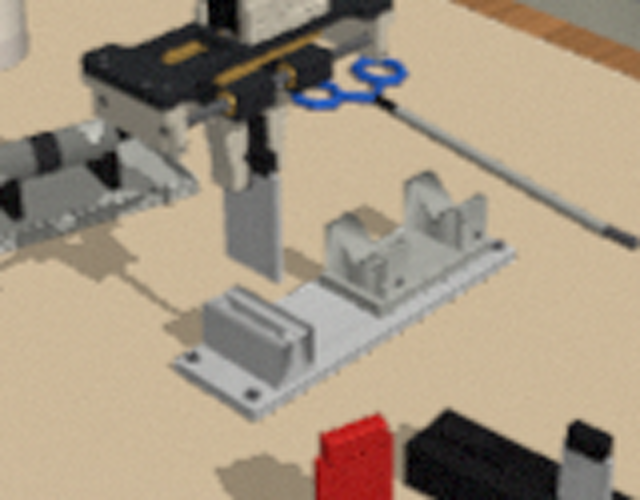

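```bash
cat > fit.py <<'E'
from h import *
from scipy.optimize import minimize
from scipy.ndimage import map_coordinates
def proj(n,P):
    c=arm.get_calibration(n);q=(np.asarray(P)-np.array(c['origin']))@RR(c);K=np.array(c['mtx'])
    return np.stack([K[0,2]+K[0,0]*q[:,0]/-q[:,2],K[1,2]+K[1,1]*q[:,1]/q[:,2]],1)
def fit(n,img,lines,x0,z0=0,s=1.0,fixyaw=False):
    g=cv2.GaussianBlur(img.astype(np.float32),(0,0),s)
    gx=[cv2.Sobel(g[:,:,k],cv2.CV_32F,1,0) for k in range(3)];gy=[cv2.Sobel(g[:,:,k],cv2.CV_32F,0,1) for k in range(3)]
    def cost(p):
        yaw=x0[2] if fixyaw else p[2]/100+x0[2]
        R=Ro.from_euler('z',yaw).as_matrix(); t=np.array([p[0]/1000+x0[0],p[1]/1000+x0[1],z0]);tot=0
        for a,b in lines:
            f=np.linspace(.06,.94,40)[:,None];P=(np.array(a)*(1-f)+np.array(b)*f)/1000
            u=proj(n,P@R.T+t);d=u[-1]-u[0];nn=np.array([-d[1],d[0]])/np.hypot(*d)
            m=sum(np.abs(map_coordinates(gx[k],u[:,::-1].T,order=1)*nn[0]+map_coordinates(gy[k],u[:,::-1].T,order=1)*nn[1]) for k in range(3))
            tot+=m.mean()*np.hypot(*d)**.5
        return -tot
    best=min((minimize(cost,[i,j]+([] if fixyaw else [0]),method='Nelder-Mead',options=dict(initial_simplex=None,xatol=.02,fatol=.01)) for i in(-3,0.3,3) for j in(-3,.3,3)),key=lambda r:r.fun)
    p=best.x; return round(x0[0]+p[0]/1000,4),round(x0[1]+p[1]/1000,4),round(np.degrees(x0[2]+(0 if fixyaw else p[2]/100)),2),round(best.fun,1)
def box(x0,x1,y0,y1,z): return [((x0,y0,z),(x1,y0,z)),((x1,y0,z),(x1,y1,z)),((x1,y1,z),(x0,y1,z)),((x0,y1,z),(x0,y0,z))]
bench=box(-78,192,-40,40,12)+box(133,167,-37.5,37.5,46)
holder=box(133,167,-37.5,37.5,46)
plate=[((-2.5,-25,2),(-2.5,-25,70)),((-2.5,25,2),(-2.5,25,70)),((-2.5,-25,0),(-2.5,25,0))]
E
cat > r.py <<'E'
from fit import *
S=np.load('side_A.npz')['p']; T=np.load('top0.npz')['p'];S0=np.load('side0.npz')['p']
y0=np.pi+np.radians(3.1)
for s in(.7,1.2):
    for nm,n,I in(('side','side',S),('side0','side',S0),('top','top',T)):
        r=fit(n,I,bench,(.619,-.034,y0),0,s);a=np.radians(r[2])
        print(s,nm,'bench',r,'slot',r[0]+.15*np.cos(a),r[1]+.15*np.sin(a))
    for z in(.0855,.087): print('chart',fit('side',S,plate,(.4686,-.0419,-1.516+np.pi/2),z,s,True))
    g=fit('side',S0,plate,(.4865,-.2243,np.radians(8)),.006,s,True) ;print('chart rack',g)
E
python3 r.py
```

```text
Traceback (most recent call last):
  File "r.py", line 6, in <module>
    r=fit(n,I,bench,(.619,-.034,y0),0,s);a=np.radians(r[2])
  File "fit.py", line 19, in fit
    best=min((minimize(cost,[i,j]+([] if fixyaw else [0]),method='Nelder-Mead',options=dict(initial_simplex=None,xatol=.02,fatol=.01)) for i in(-3,0.3,3) for j in(-3,.3,3)),key=lambda r:r.fun)
  File "fit.py", line 19, in <genexpr>
    best=min((minimize(cost,[i,j]+([] if fixyaw else [0]),method='Nelder-Mead',options=dict(initial_simplex=None,xatol=.02,fatol=.01)) for i in(-3,0.3,3) for j in(-3,.3,3)),key=lambda r:r.fun)
              ~~~~~~~~^^^^^^^^^^^^^^^^^^^^^^^^^^^^^^^^^^^^^^^^^^^^^^^^^^^^^^^^^^^^^^^^^^^^^^^^^^^^^^^^^^^^^^^^^^^^^^^^^^^^^^^^^^^^^^^^
  File "fit.py", line 15, in cost
    u=proj(n,P@R.T+t);d=u[-1]-u[0];nn=np.array([-d[1],d[0]])/np.hypot(*d)
  File "fit.py", line 5, in proj
    c=arm.get_calibration(n);q=(np.asarray(P)-np.array(c['origin']))@RR(c);K=np.array(c['mtx'])
ValueError: time passes only in moves, steps and waits
```

```bash
sed -i 's/^def proj/C={n:arm.get_calibration(n) for n in("side","top")}\ndef proj/; s/c=arm.get_calibration(n);q=/c=C[n];q=/' fit.py; python3 r.py
```

```text
0.7 side bench (np.float64(0.6198), np.float64(-0.036), np.float64(183.13), np.float64(-9842.9)) slot 0.47002376732250073 -0.04419024571887778
0.7 side0 bench (np.float64(0.6198), np.float64(-0.0359), np.float64(183.13), np.float64(-9327.4)) slot 0.47002376732250073 -0.044090245718877784
0.7 top bench (np.float64(0.6201), np.float64(-0.0352), np.float64(183.09), np.float64(-6516.2)) slot 0.4703180859523497 -0.04328568019540027
chart (np.float64(0.4674), np.float64(-0.0448), np.float64(3.14), np.float64(-5456.5))
chart (np.float64(0.466), np.float64(-0.0466), np.float64(3.14), np.float64(-5458.9))
chart rack (np.float64(0.5077), np.float64(-0.2085), np.float64(8.0), np.float64(-7474.5))
1.2 side bench (np.float64(0.6205), np.float64(-0.0361), np.float64(183.1), np.float64(-6664.0)) slot 0.4707194994510683 -0.04421182194771631
1.2 side0 bench (np.float64(0.6206), np.float64(-0.036), np.float64(183.09), np.float64(-6309.0)) slot 0.47081808595234975 -0.04408568019540027
1.2 top bench (np.float64(0.6201), np.float64(-0.0348), np.float64(183.12), np.float64(-4621.3)) slot 0.470322340136187 -0.04296410471025137
chart (np.float64(0.4675), np.float64(-0.0438), np.float64(3.14), np.float64(-4204.4))
chart (np.float64(0.466), np.float64(-0.0455), np.float64(3.14), np.float64(-4210.0))
chart rack (np.float64(0.5081), np.float64(-0.2082), np.float64(8.0), np.float64(-5896.0))
```

>>> drive_tool(targets=[[0.05, -0.01, -0.3, 0, 0, 0], [0, 0, -0.5, 0, 0, 0], [0, 0, -0.1, 0, 0, 0], [0, 0, -0.05, 0, 0, 0], [0, 0, 0, 0, 0, 0]])

```text
t: 13.38
eef_pos: [0.4709, -0.0422, 0.1148]
ee_rot: [-3.141, -0.0, -1.516]
force: [0.0, -0.2, -0.9]
width: 0.0114
```

>>> drive_tool(targets=[[0, 0, -0.05, 0, 0, 0], [0, 0, -0.05, 0, 0, 0], [0, 0, 0, 0, 0, 0]])

```text
t: 13.75
eef_pos: [0.4706, -0.0422, 0.1105]
ee_rot: [-3.142, 0.0, -1.516]
force: [-0.0, 0.8, -2.2]
width: 0.0117
```

>>> drive_tool(targets=[[0, 0, -0.05, 0, 0, 0], [0, 0, -0.05, 0, 0, 0], [0, 0, 0, 0, 0, 0]])

```text
t: 14.12
eef_pos: [0.4705, -0.0423, 0.1063]
ee_rot: [3.141, -0.0, -1.516]
force: [-0.9, 0.7, -1.6]
width: 0.0116
```

>>> drive_tool(targets=[[0, 0, -0.05, 0, 0, 0], [0, 0, -0.05, 0, 0, 0], [0, 0, -0.05, 0, 0, 0], [0, 0, 0, 0, 0, 0]])

```text
t: 14.62
eef_pos: [0.4705, -0.0423, 0.1003]
ee_rot: [3.141, -0.0, -1.516]
force: [0.5, 0.3, -0.6]
width: 0.012
```

>>> drive_tool(targets=[[0, 0, -0.07, 0, 0, 0], [0, 0, -0.07, 0, 0, 0], [0, 0, -0.06, 0, 0, 0], [0, 0, 0, 0, 0, 0]])

```text
t: 15.12
eef_pos: [0.4704, -0.0423, 0.0923]
ee_rot: [3.141, -0.0, -1.516]
force: [-0.2, 0.7, -1.6]
width: 0.0117
```

>>> drive_tool(targets=[[0, 0, -0.07, 0, 0, 0], [0, 0, -0.07, 0, 0, 0], [0, 0, -0.04, 0, 0, 0], [0, 0, 0, 0, 0, 0]])

```text
t: 15.62
eef_pos: [0.4706, -0.0423, 0.0853]
ee_rot: [3.141, -0.0, -1.516]
force: [0.4, 0.4, -1.1]
width: 0.012
```

>>> drive_tool(targets=[[0, 0, -0.02, 0, 0, 0], [0, 0, -0.02, 0, 0, 0], [0, 0, 0, 0, 0, 0]])

```text
t: 16.0
eef_pos: [0.4714, -0.0422, 0.0851]
ee_rot: [-3.14, -0.0, -1.515]
force: [-3.1, 1.8, 14.0]
width: 0.0117
```

>>> drive_tool(targets=[[0, 0, 0, 0, 0, 0], [0, 0, 0, 0, 0, 0], [0, 0, 0, 0, 0, 0]], claw=0.6)

```text
t: 16.38
eef_pos: [0.4705, -0.0423, 0.0836]
ee_rot: [3.141, -0.0, -1.516]
force: [0.8, 0.1, -0.7]
width: 0.036
```

>>> drive_tool(targets=[[0, 0, 0.2, 0, 0, 0], [0, 0, 0.7, 0, 0, 0], [0, 0, 0.9, 0, 0, 0], [0, 0, 0.7, 0, 0, 0], [0.05, 0.5, 0.2, 0, 0, 0.9]])

```text
t: 17.0
eef_pos: [0.4735, -0.0225, 0.1943]
ee_rot: [-3.138, 0.0, -1.421]
force: [-0.3, 0.3, -1.7]
width: 0.0525
```

```bash
python3 - <<'E'
from h import *
p,d=grab('side','side_B.png');np.savez('side_B.npz',p=p,d=d)
a=p[150:275,240:400,::-1];cv2.imwrite('pics/crop_B.png',cv2.resize(a,None,fx=4,fy=4,interpolation=cv2.INTER_CUBIC))
for t in('chart','chart_grip'):print(t,[(round(r['score'],2),w('side',r['point']).round(4)) for r in arm.landmark_of(t,'side')])
P=cloud('side',d).reshape(-1,3);Q=P[np.all((P>(.43,-.09,.06))&(P<(.5,0,.125)),1)];print(len(Q),Q.min(0),Q.max(0),np.percentile(Q[:,2],[95,98]))
print(arm.get_state()['eef_pos'])
E
```

```text
chart [(0.58, array([ 0.3947, -0.2163,  0.0019])), (0.57, array([ 0.474 , -0.0433,  0.0193]))]
chart_grip [(0.71, array([ 0.3966, -0.2157,  0.0867])), (0.63, array([ 0.4682, -0.0406,  0.1082]))]
253 [ 0.46088712 -0.07246338  0.06015657] [ 0.47469247 -0.01998639  0.11501437] [0.11229861 0.11315267]
[ 0.47289594 -0.02178192  0.19257152]
```

View pics/crop_B.png

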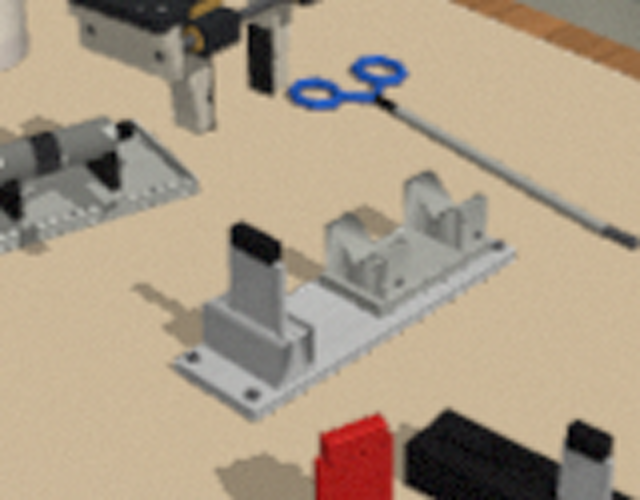

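>>> drive_tool(targets=[[0.05, 0.5, 0, 0, 0, 0.98], [0.05, 0.6, 0, 0, 0, 0.98], [0.05, 0.6, 0, 0, 0, 0.98], [0.05, 0.6, 0, 0, 0, 0.98], [0.05, 0.6, 0, 0, 0, 0.98]])

```text
t: 17.77
eef_pos: [0.4822, 0.0939, 0.1912]
ee_rot: [3.14, 0.0, -0.907]
force: [0.1, -0.1, -0.4]
width: 0.0528
```

>>> drive_tool(targets=[[0.05, 0.6, 0, 0, 0, 0.98], [0.05, 0.6, 0, 0, 0, 0.98], [0.05, 0.6, -0.2, 0, 0, 0.98], [0.05, 0.6, -0.5, 0, 0, 0.98], [0.05, 0.6, -0.7, 0, 0, 0.98]])

```text
t: 18.4
eef_pos: [0.4928, 0.2142, 0.1353]
ee_rot: [-3.141, -0.0, -0.394]
force: [0.3, -0.2, 0.6]
width: 0.0531
```

>>> drive_tool(targets=[[0.03, 0.5, -0.3, 0, 0, 0.98], [0.03, 0.41, 0, 0, 0, 0.97], [0, 0, 0, 0, 0, 0]])

```text
t: 18.77
eef_pos: [0.4949, 0.2503, 0.1229]
ee_rot: [3.14, 0.001, -0.192]
force: [-0.5, -0.3, 0.9]
width: 0.0527
```

```bash
python3 - <<'E'
from fit import *
T=np.load('top0.npz')['p'];S=np.load('side0.npz')['p']
bar=[((-60,-16,0),(60,-16,0)),((-60,16,0),(60,16,0)),((60,-15,0),(60,15,0)),((-60,-15,0),(-60,15,0))]
ring=lambda z:[((-60,-16,0),(60,-16,0)),((-60,16,0),(60,16,0)),((60,-9,0),(60,9,0)),((-60,-14,0),(-60,-8,0)),((-60,8,0),(-60,14,0))]
for s in(.7,1.2):
  print(fit('top',T,bar,(.495,.25,np.radians(169)),.040,s),fit('top',T,ring(0),(.495,.25,np.radians(169)),.043,s))
for n in('side','top'):
  grab(n)
  for t in('barrel','lens_front','lens_rear'): print(n,t,[(round(r['score'],2),w(n,r['point']).round(4)) for r in arm.landmark_of(t,n)[:2]])
# dark ring centre
for n,I in(('top',T),('side',S)):
  d=np.load(n+'0.npz')['d'];P=cloud(n,d);m=np.all((P>(.42,.19,.046))&(P<(.57,.32,.07)),2)&(I.max(2)<60)
  Q=P[m];a=np.radians(169);x=(Q[:,:2]-[.495,.25])@[np.cos(a),np.sin(a)];k=abs(x)<.025;print(n,'ring',k.sum(),x[k].mean(),x[k].min(),x[k].max())
E
```

```text
(np.float64(0.495), np.float64(0.2487), np.float64(169.02), np.float64(-3565.0)) (np.float64(0.4959), np.float64(0.2478), np.float64(169.0), np.float64(-2738.1))
(np.float64(0.4947), np.float64(0.2483), np.float64(169.0), np.float64(-2592.3)) (np.float64(0.493), np.float64(0.2502), np.float64(157.19), np.float64(-3044.3))
side barrel [(0.8, array([0.4943, 0.2573, 0.0419])), (0.63, array([ 0.4727, -0.0417,  0.1067]))]
side lens_front []
side lens_rear [(0.94, array([0.5519, 0.2392, 0.0439]))]
top barrel [(0.7, array([0.4931, 0.2536, 0.0387]))]
top lens_front [(0.75, array([ 0.4998, -0.0435,  0.0757])), (0.54, array([0.436 , 0.2547, 0.0382]))]
top lens_rear [(0.69, array([0.5542, 0.2366, 0.0393]))]
top ring 64 0.0005714514338392225 -0.010936414629062205 0.010650768345702527
side ring 4 8.405307821671951e-05 -0.004199442869357604 0.006707044576531571
```

>>> drive_tool(targets=[[0, -0.03, -0.5, 0, 0, 0], [0, 0, -0.9, 0, 0, 0], [0, 0, -0.7, 0, 0, 0], [0, 0, -0.3, 0, 0, 0], [0, 0, -0.15, 0, 0, 0]])

```text
t: 19.8
eef_pos: [0.4952, 0.249, 0.0216]
ee_rot: [3.141, -0.0, -0.191]
force: [-0.8, -0.4, 0.0]
width: 0.0527
```

>>> drive_tool(targets=[[0, 0, 0, 0, 0, 0], [0, 0, 0, 0, 0, 0], [0, 0, 0, 0, 0, 0], [0, 0, 0, 0, 0, 0]], claw=0, newtons=20)

```text
t: 20.3
eef_pos: [0.4955, 0.2494, 0.0226]
ee_rot: [-3.14, -0.001, -0.191]
force: [-1.4, 0.7, 5.4]
width: 0.0314
```

>>> drive_tool(targets=[[0, 0, 0.3, 0, 0, 0], [0, 0, 0.6, 0, 0, 0], [0, 0, 0.8, 0, 0, 0], [0, 0, 0.6, 0, 0, 0], [0, 0, 0.2, 0, 0, 0]], newtons=45)

```text
t: 20.92
eef_pos: [0.4954, 0.2493, 0.1236]
ee_rot: [-3.14, -0.001, -0.191]
force: [-1.2, 0.2, -1.9]
width: 0.0313
```

>>> drive_tool(targets=[[0.45, -0.4, 0, 0, 0, 0.26], [0.45, -0.8, 0, 0, 0, 0.26], [0.45, -0.8, 0, 0, 0, 0.26], [0.45, -0.8, 0, 0, 0, 0.26], [0.45, -0.8, 0, 0, 0, 0.26]])

```text
t: 21.55
eef_pos: [0.5848, 0.1037, 0.1208]
ee_rot: [3.141, 0.002, -0.054]
force: [-0.5, 0.5, -2.1]
width: 0.031
```

>>> drive_tool(targets=[[0.35, -0.9, 0, 0, 0, 0.26], [0.25, -0.9, 0, 0, 0, 0.26], [0.2, -0.9, 0, 0, 0, 0.26], [0.07, -0.6, 0, 0, 0, 0.26], [0, -0.22, 0, 0, 0, 0]])

```text
t: 22.18
eef_pos: [0.6191, -0.0373, 0.1206]
ee_rot: [3.141, 0.002, 0.052]
force: [-0.4, -0.6, -2.2]
width: 0.031
```

>>> drive_tool(targets=[[0, 0, 0, 0, 0, 0], [0, 0, 0, 0, 0, 0]])

```text
t: 22.42
eef_pos: [0.6196, -0.0352, 0.1216]
ee_rot: [-3.142, 0.0, 0.054]
force: [0.8, 0.2, -1.9]
width: 0.0308
```

```bash
python3 - <<'E'
from fit import *
L={}
for i in range(3):
  for n in('side','top'):
    p,d=grab(n,n+'_C.png')
    for t in('v_seat','barrel','lens_rear','lens_front'):
        for r in arm.landmark_of(t,n):
            q=w(n,r['point'])
            if np.hypot(*(q[:2]-[.62,-.0355]))<.08: L.setdefault((n,t),[]).append(q)
    np.savez(n+'_C.npz',p=p,d=d)
for k,v in L.items(): print(k,len(v),np.mean(v,0).round(4),np.std(v,0).round(4))
a=cv2.imread('pics/side_C.png')[120:270,260:420];cv2.imwrite('pics/crop_C.png',cv2.resize(a,None,fx=4,fy=4,interpolation=cv2.INTER_CUBIC))
s=arm.get_state();print(s['t'],s['eef_pos'],s['ee_rot'],s['force'],s['width'])
E
```

```text
('side', 'v_seat') 3 [ 0.6176 -0.0334  0.063 ] [0.0022 0.0012 0.0001]
('side', 'lens_rear') 3 [ 0.6789 -0.0317  0.1406] [0.0032 0.0003 0.0008]
('side', 'lens_front') 4 [ 0.5709 -0.0367  0.1422] [0.0269 0.0033 0.002 ]
('top', 'v_seat') 3 [ 0.6185 -0.0337  0.0644] [0.0025 0.0014 0.0014]
('top', 'barrel') 3 [ 0.6172 -0.0353  0.1373] [0.001  0.0005 0.002 ]
('top', 'lens_front') 4 [ 0.574  -0.0401  0.102 ] [0.0271 0.0034 0.0622]
('side', 'barrel') 2 [ 0.6179 -0.0309  0.138 ] [0.0013 0.0009 0.    ]
23.925 [ 0.61982015 -0.03585698  0.12176003] [ 3.14159035e+00 -1.49277519e-05  5.37280551e-02] [ 0.101345   -0.16966196 -2.04876902] 0.03106156009061944
```

View pics/crop_C.png

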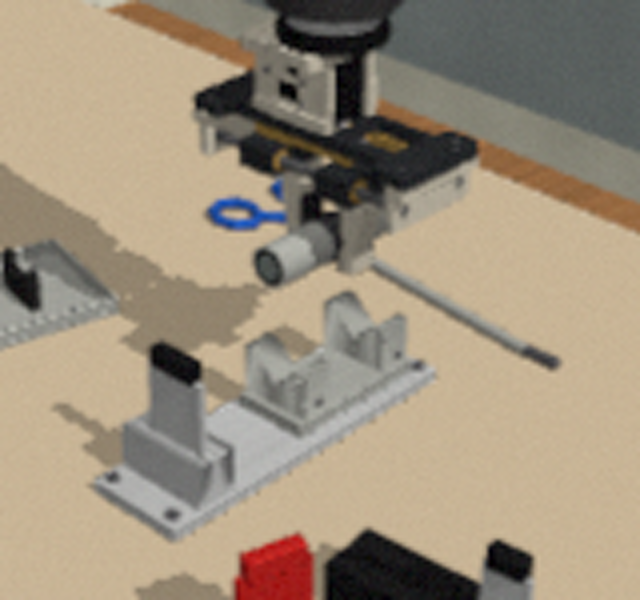

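>>> drive_tool(targets=[[0, 0, -0.4, 0, 0, 0], [0, 0, -0.7, 0, 0, 0], [0, 0, -0.4, 0, 0, 0], [0, 0, -0.2, 0, 0, 0], [0, 0, 0, 0, 0, 0]])

```text
t: 24.55
eef_pos: [0.6197, -0.036, 0.0532]
ee_rot: [3.141, 0.001, 0.054]
force: [0.6, 0.6, -2.3]
width: 0.0312
```

>>> drive_tool(targets=[[0, 0, -0.04, 0, 0, 0], [0, 0, -0.04, 0, 0, 0], [0, 0, 0, 0, 0, 0]])

```text
t: 24.92
eef_pos: [0.6199, -0.0358, 0.0509]
ee_rot: [-3.141, -0.001, 0.054]
force: [0.5, -0.2, -2.0]
width: 0.0308
```

>>> drive_tool(targets=[[0, 0, -0.03, 0, 0, 0], [0, 0, -0.03, 0, 0, 0], [0, 0, 0, 0, 0, 0]])

```text
t: 25.3
eef_pos: [0.6197, -0.0359, 0.048]
ee_rot: [3.142, 0.0, 0.054]
force: [0.4, 0.7, -2.1]
width: 0.0308
```

>>> drive_tool(targets=[[0, 0, -0.03, 0, 0, 0], [0, 0, 0, 0, 0, 0]])

```text
t: 25.55
eef_pos: [0.6199, -0.0358, 0.0472]
ee_rot: [3.142, -0.0, 0.054]
force: [-0.7, 0.3, 0.1]
width: 0.031
```

>>> drive_tool(targets=[[0, 0, -0.02, 0, 0, 0], [0, 0, 0, 0, 0, 0]])

```text
t: 25.8
eef_pos: [0.62, -0.0356, 0.047]
ee_rot: [-3.142, -0.001, 0.054]
force: [-2.8, 1.6, 7.4]
width: 0.0309
```

>>> drive_tool(targets=[[0, 0, -0.02, 0, 0, 0], [0, 0, 0, 0, 0, 0], [0, 0, 0, 0, 0, 0], [0, 0, 0, 0, 0, 0]])

```text
t: 26.3
eef_pos: [0.6202, -0.0355, 0.0468]
ee_rot: [-3.141, -0.001, 0.054]
force: [-4.2, 3.2, 11.1]
width: 0.031
```

```bash
python3 - <<'E'
from fit import *
F=[];L={}
for i in range(4):
  for n in('side','top'):
    p,d=grab(n,n+'_D.png')
    for t in('v_seat','barrel','lens_rear','lens_front','chart_grip'):
        for r in arm.landmark_of(t,n):
            q=w(n,r['point'])
            if r['score']>.3 and (np.hypot(*(q[:2]-[.62,-.0355]))<.08 or np.hypot(*(q[:2]-[.47,-.043]))<.02): L.setdefault((n,t),[]).append(q)
        s=arm.get_state();F.append(np.r_[s['force'],s['moment']])
for k,v in L.items(): print(k,len(v),np.median(v,0).round(4),np.std(v,0).round(4))
F=np.array(F);print(F.mean(0).round(2),F.std(0).round(2))
a=cv2.imread('pics/side_D.png')[120:270,260:420];cv2.imwrite('pics/crop_D.png',cv2.resize(a,None,fx=4,fy=4,interpolation=cv2.INTER_CUBIC))
print(s['t'],s['eef_pos'],s['ee_rot'],s['width'])
E
```

```text
('side', 'v_seat') 4 [ 0.6179 -0.0333  0.0618] [0.0012 0.0024 0.0019]
('side', 'barrel') 6 [ 0.6155 -0.0317  0.0648] [0.0533 0.0049 0.0169]
('side', 'lens_rear') 5 [ 0.6785 -0.0331  0.0665] [0.049  0.0029 0.0012]
('side', 'lens_front') 3 [ 0.5557 -0.0363  0.067 ] [0.0005 0.0022 0.0008]
('side', 'chart_grip') 5 [ 0.4718 -0.0412  0.1041] [0.0835 0.0035 0.0163]
('top', 'v_seat') 4 [ 0.6184 -0.0353  0.0666] [0.0016 0.0007 0.0007]
('top', 'barrel') 6 [ 0.6151 -0.033   0.062 ] [0.0554 0.0041 0.0155]
('top', 'lens_front') 5 [ 0.5602 -0.0418  0.0619] [0.0382 0.0023 0.0168]
('top', 'chart_grip') 4 [ 0.47   -0.0423  0.1005] [0.0013 0.002  0.0028]
[-4.930e+00  3.050e+00  1.097e+01  9.500e-01  1.750e+00 -1.000e-02] [0.58 0.52 0.51 0.03 0.03 0.04]
28.7 [ 0.62013594 -0.03554755  0.04683006] [-3.14146347e+00 -1.21637165e-03  5.42486320e-02] 0.030984512115872172
```

View pics/crop_D.png

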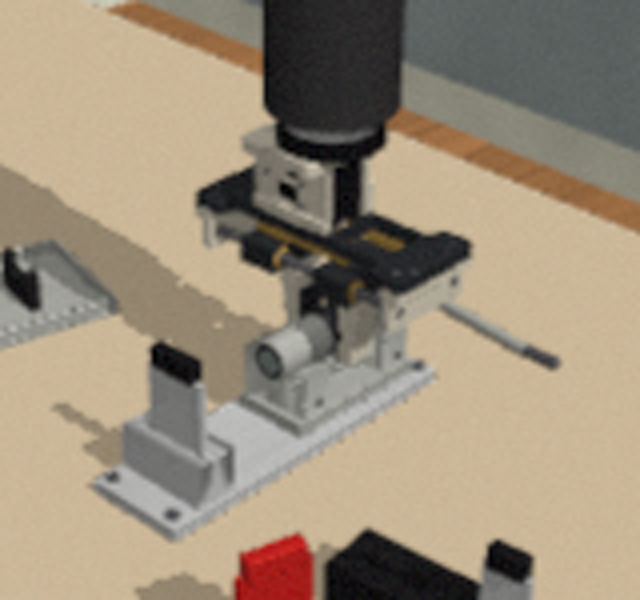

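>>> drive_tool(targets=[[-0.015, 0.01, -0.01, 0, 0, 0], [0, 0, 0, 0, 0, 0], [0, 0, 0, 0, 0, 0]])

```text
t: 29.08
eef_pos: [0.6202, -0.0354, 0.0467]
ee_rot: [3.141, -0.002, 0.055]
force: [-3.4, 0.7, 10.3]
width: 0.031
```

```bash
cat > f.py <<'E'
from h import *
F=[]
for i in range(6):
    arm.grab_frame('side');s=arm.get_state();F.append(np.r_[s['force'],s['moment']])
F=np.array(F);print(F.mean(0).round(2),s['t'],s['eef_pos'],s['ee_rot'],s['width'])
E
python3 f.py
```

```text
[-3.3   0.96 10.78  0.29  1.18  0.08] 29.375 [ 0.62015089 -0.03540133  0.04667495] [ 3.14131791e+00 -2.17790704e-03  5.46384506e-02] 0.03136234037498241
```

>>> drive_tool(targets=[[-0.02, 0.005, -0.015, 0, 0, 0], [0, 0, 0, 0, 0, 0], [0, 0, 0, 0, 0, 0]], newtons=50)

```text
t: 29.75
eef_pos: [0.6201, -0.0353, 0.0466]
ee_rot: [3.141, -0.004, 0.055]
force: [-2.4, -0.2, 11.7]
width: 0.0308
```

```bash
python3 f.py
```

```text
[-1.91  0.08 12.36 -0.17  0.77  0.1 ] 30.05 [ 0.62018052 -0.03534436  0.04662687] [ 3.14107347 -0.00373923  0.05492775] 0.03091596194758759
```

>>> drive_tool(targets=[[-0.01, 0, -0.015, 0, 0, 0], [0, 0, 0, 0, 0, 0], [0, 0, 0, 0, 0, 0]])

```text
t: 30.42
eef_pos: [0.6202, -0.0353, 0.0466]
ee_rot: [3.141, -0.005, 0.055]
force: [-2.8, -0.2, 15.6]
width: 0.0309
```

```bash
python3 f.py
```

```text
[-2.5   0.11 15.5  -0.17  0.94  0.11] 30.725 [ 0.62020319 -0.03530788  0.04660273] [ 3.14101646 -0.00467003  0.05520617] 0.030984066049808533
```

```bash
python3 f.py; python3 -c "from station import arm; print(arm.job_done())"
```

```text
[-2.89 -0.1  15.4  -0.16  0.92  0.1 ] 31.025 [ 0.62021212 -0.03534131  0.04660478] [ 3.1409905 -0.0046741  0.0552051] 0.030978989885274307
the job is handed in; nothing more can be done
None
```

The job is done and handed in at about 31 s of the 61 s allowed; no verdict was reported.

**Chart:** The wide chart stands in the holder's slot and has been let go. It touched the slot floor at the expected depth with about 14 N, and its top afterwards measured about 112 mm above the table, as it should. The side camera saw the bare-metal face towards the robot, so the print should face the V-block. I inferred that and never saw the print itself.

**Barrel:** It lies in the V with its glass towards the chart, gripped at the knurled ring with the grip set to 50 N. The push held steady at 15.4–15.5 N over the last 0.6 s, with sideways force about 0.1 N and force along the axis about 3 N. The moment is consistent with the load being shared by both lands.

**Where checks disagreed:**
- **Barrel position:** The camera networks and my edge fits differed by up to about 2 mm across the V. For the middle of the barrel, the networks read 2–3 mm from the seat point. Tool readings and fits gave better than 1 mm.
- **Tool tilt and height:** The tool is tilted about 0.3° under load. It sits about 1.6 mm higher than the nominal grip height, or about 0.5 mm allowing for where the barrel was actually gripped.

The small chart, the red look-alike and the other objects were not touched.

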